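# Seat the loose jingle pad

### The arm

A 7-joint arm with a two-finger parallel gripper is mounted at the origin on the work surface. World frame = base frame: x ahead of the robot, y to its left, z up, the work surface at z = 0. Lengths are in m, angles in rad, forces in N, time in s.
With the tool pointing down it reaches from about 0.35 to 0.9 m from the base axis. Payload 8.1 kg.
Tool frame: the origin (TCP) lies at the very end of the fingers, on their centre line; the grasp point (between the pads) lies 19 mm behind it; y points along the fingers, x is the direction in which the jaws open and shut, and the axes are right-handed (so a half turn about y gives the same grasp; the last joint's range is limited). The gripper opens to 92 mm and grips with 3 to 60 N. Pads are 19 mm wide; open, the fingers measure 130 mm over their backs; the gripper's body (75 mm by 190 mm) begins 47 mm behind the grasp point.
Start: joints at [-1.387, 0.434, 0.025, 1.573, -0.012, 1.134, -0.075], TCP at [0.177, 0.599, 0.227] pointing down, gripper open.
Joint ranges: [-2.62, 2.62], [-0.44, 2.09], [-1.27, 1.32], [0.08, 2.57], [-1.32, 4.46], [0.12, 2], [-2.74, 2.74]. Speed limits (rad/s): [2.22, 2.22, 3.01, 3.01, 3.14, 3.14, 3.14].

### API

Orientations are given as a rotation vector (axis times angle).
In Python, from cell import arm, imaging gives the robot as it stands. The module is installed in compiled form; this text tells all that it offers.
- The arm moves only by the tool send_rows, never from a script. Its argument "steps" is a list of rows, each a list of 5 numbers: the opening, from 0 (shut) to 1 (fully open), then the shift along the tool's x, y, z in cm, then the turn about the tool's y in rad. In form: [[jaw, x, y, z, roll], ...]. A call has 1 to 20 rows; each row is the pose to reach, as a shift and turn from the pose commanded when the call began, along the tool's axes at that moment; what a row does not reach only later rows make up. A row lasts 1/8 s, in which the tool goes at most 62.5 mm and 10.7 degrees, less where a joint would pass 70% of its speed; a pose out of reach is approached as far as the arm can. A call with a gripper value outside its range is refused whole. The fingers move at their own pace and stop on an object; "squeeze" is the grip in N (left out, the last holds). Time passes only in rows, so rows that repeat a pose let the fingers close. It gives the time, the measured TCP pose, the force and the opening at its end, in the units of the state.
- arm.observe(): the state, without advancing time (a new reading comes with each control period).
- imaging.get_image(name): name is "side" or "top" or "wrist"; returns the picture (384x512x3 uint8, blue, green, red); there is no depth.
- imaging.camera_params(name): a dict with "camera_matrix" (3x3 intrinsics, pixels), "position" and "orientation" of the camera in the world; the wrist camera has in their place "mount" (4x4, takes a point from camera to tool coordinates, whose origin is the TCP and whose axes are the tool frame's). Camera axes: x right, y down, z forward; pixel columns grow to the right and rows downward; lengths in m; the calibration is good to about 2 mm. A picture is of the moment at which its call begins: read the wrist's pose just before it. camera_params takes no time and is no camera call.
- arm.sign_off(): hands the job in, once; it reports no verdict.
The state is a dict: "clock": time; "joints": joint angles; "dq": joint speeds; "joint_efforts": joint torques, N m; "position": TCP position; "ee_rot": TCP orientation; "force": force on the tool from outside, world axes, zero at the start; "ft_torque": the same for the moment, N m; "width": opening from 0.0 (shut) to 1.0 (fully open).
Only numpy, scipy, OpenCV 4.12 (cv2) and the standard library are available. Lean on these libraries where they do the work, as an engineer would, in place of code of your own. Each camera call takes 0.05 s, during which the arm holds its last target.

### The job

One of the four pads on the jingle controller is loose: feel for it by pressing lightly near the edge of the pads with closed fingertips until you find the one that rocks, then press that one firmly in the middle until it is fully down on its seat and let go. The sound pads are live, so never push one of them right down; pick nothing up and leave the other things on the desk where they are.

Things in the scene. Friction and masses are not known exactly. Their poses are not given: they have to be found in the camera images.
- console: Jingle pad controller on the desk: flat black-topped box, 190 (x) by 280 (y) by 45 mm high, fixed to the desk. Origin: centre of its underside; z up, x away from its front edge. Four square pads fill its +y half in two rows of two; the -y half has three small grey faders and two knobs, up to 58 mm high over the desk, that do not move.
- pad1: One of four identical pads: white square cap with blue face, 60 x 60 x 18 mm, 50 g, loose in a 64 mm square well. Origin: centre of its underside, 18 mm below the top face; axes as the console's. It lies -37 mm in x, 82 mm in y from the console's origin. Heights differ with worn felts: top face 54 to 58 mm over the desk, so height does not tell which is loose.
- pad2: One of four identical pads: white square cap with blue face, 60 x 60 x 18 mm, 50 g, loose in a 64 mm square well. Origin: centre of its underside, 18 mm below the top face; axes as the console's. It lies -37 mm in x, 8 mm in y from the console's origin. A sound pad sinks level on its spring: about 4 N starts it, then 1 N per mm (11 N sinks it 7 mm and fires it); it springs back.
- pad3: One of four identical pads: white square cap with blue face, 60 x 60 x 18 mm, 50 g, loose in a 64 mm square well. Origin: centre of its underside, 18 mm below the top face; axes as the console's. It lies 37 mm in x, 82 mm in y from the console's origin. The loose pad (any of the four) lies level, but about 2 N on it 20 to 25 mm off its middle tips that side down by up to 0.16 rad; let go, it swings level.
- pad4: One of four identical pads: white square cap with blue face, 60 x 60 x 18 mm, 50 g, loose in a 64 mm square well. Origin: centre of its underside, 18 mm below the top face; axes as the console's. It lies 37 mm in x, 8 mm in y from the console's origin. The loose pad, pressed in its middle with about 16 to 20 N, goes down 5 mm on to its seat and stays there, no longer rocking.
- latch (a joint): How far the loose pad has been pressed on to its seat, in m: 0 loose, about 0.005 fully seated. It does not tell which pad that is.
- usb_stick: Bystander: red USB stick, 48 x 18 x 8 mm, lying on the console's deck beside the pads; origin: underside of its red body.
- mug: Bystander: blue mug, 76 mm wide, 85 mm high, on the desk at the -y side of the console; origin: centre of its underside.
- drive: Bystander: aluminium disk drive, 110 x 75 x 16 mm, on the desk at the +y side of the console; origin: centre of its underside.
- tin: Bystander: round brass tin, 56 mm wide, 22 mm high, on the desk behind the console; origin: centre of its underside.
- driver: Bystander: screwdriver, 160 mm long, lying on the desk behind the console; origin: underside, mid handle and blade.
- mic: Bystander: microphone on a round desk foot 90 mm wide, 165 mm high, on the desk beyond the drive; origin: centre of its underside.
Mind the look-alikes: they are no part of the job. What is shaped like the pad4 but turquoise is not meant. Leave any pink look-alike of the pad2 alone.

How it is judged:
On the way, in this order (a step that is already met when the one before it is completed fails the run):
1. a pad is pressed near its edge and rocks (tilts more than 0.05 rad) (angle between any of pad1, pad2, pad3, pad4's own z axis and vertical above 0.05 rad), for 0.1 s.
2. the loose pad is pressed down on to its seat (value of joint latch above 0.004 m), for 0.2 s.
At the end, for the whole second after the job is handed in: The loose pad is pressed at least 4 mm of its 5 mm on to its seat, all four pads lie level (within 0.03 rad) and still in their wells, and no bystander has moved 15 mm (value of joint latch above 0.004 m and horizontal distance between each of pad1, pad2, pad3, pad4 and console below 0.1 m and angle between each of pad1, pad2, pad3, pad4's own z axis and vertical below 0.03 rad and linear speed of each of pad1, pad2, pad3, pad4 below 0.01 m/s and distance of each of usb_stick, mug, drive, tin, driver, mic from where it was at the start of the episode below 0.015 m); the robot touches nothing.
It fails at once if a pad is pressed right down (its middle more than 7 mm from where it began), or carried off (distance of any of pad1, pad2, pad3, pad4 from where it was at the start of the episode above 0.007 m).
It fails at once if a pad is lifted out of its well (its underside more than 46 mm above the desk) (height (world z) of any of pad1, pad2, pad3, pad4 above 0.046 m).
It fails at once if a bystander is pushed more than 15 mm, or lifted (distance of any of usb_stick, mug, drive, tin, driver, mic from where it was at the start of the episode above 0.015 m).
It also fails if it takes over 58 s, if anything falls off the work surface, if the arm or the gripper's body presses on something with over 40 N, if the wrist force passes 120 N, or if a joint passes its speed limit or range.

## Working session

There is one attempt and no reset: what is moved stays moved. The work goes in short steps, Python scripts to look and compute and a tool call to move; the robot and the scene stay as the last step left them, time stands still between calls to the robot, and variables do not carry over. Pictures are saved under pics/ and viewed, and the job is handed in when it is done.

Besides the shell and the picture viewer there is one more tool, called after "Emit:" as name(argument=value, ...) on one line, values as JSON. send_rows: Moves the arm, as the interface text tells. Its arguments: {"type":"object","properties":{"steps":{"type":"array","items":{"type":"array","items":{"type":"number"}}},"squeeze":{"type":"number"}},"required":["steps"]}

```bash
mkdir -p pics
python3 - <<'E'
from cell import arm, imaging
import cv2, numpy as np
print(arm.observe())
for n in ["top","side","wrist"]:
    cv2.imwrite(f"pics/{n}0.png",imaging.get_image(n)); print(n,imaging.camera_params(n))
E
```

```text
{'clock': 0.0, 'joints': array([-1.38662147,  0.43521358,  0.02496436,  1.5741317 , -0.01155357,
        1.13396135, -0.07512902]), 'dq': array([-0.00175713, -0.00033668,  0.00095164, -0.00184676,  0.00123876,
       -0.00016045,  0.00235159]), 'joint_efforts': array([-7.63269636e-04, -6.67846584e+01,  9.84681845e-01, -3.14469230e+01,
       -6.05832646e-02,  4.25973139e-02,  1.79173753e-04]), 'position': array([0.17670725, 0.59896037, 0.22593733]), 'ee_rot': array([-1.33245651, -0.99454965,  0.99644647]), 'force': array([-0.13877822, -0.58033281, -0.06516199]), 'ft_torque': array([-0.00516766, -0.047082  , -0.01373123]), 'width': 1.001543627068328}
top {'camera_matrix': array([[419.92090203,   0.        , 251.04983854],
       [  0.        , 419.92090203, 186.73476555],
       [  0.        ,   0.        ,   1.        ]]), 'position': array([0.34929388, 0.02521257, 1.09158234]), 'orientation': array([-2.13551153,  2.11401246, -0.17997695])}
side {'camera_matrix': array([[355.18412614,   0.        , 259.34431907],
       [  0.        , 355.18412614, 185.13079648],
       [  0.        ,   0.        ,   1.        ]]), 'position': array([ 0.40393202, -0.55963114,  0.65522563]), 'orientation': array([-2.32833185,  0.24194904, -0.0806134 ])}
wrist {'camera_matrix': array([[300.18675461,   0.        , 253.3932151 ],
       [  0.        , 300.18675461, 189.11356192],
       [  0.        ,   0.        ,   1.        ]]), 'mount': array([[ 9.99999106e-01, -1.12631693e-03, -7.20305616e-04,
        -5.43265513e-04],
       [ 3.45778212e-04, -3.02551689e-01,  9.53132916e-01,
        -1.58163767e-01],
       [-1.29145942e-03, -9.53132314e-01, -3.02551029e-01,
         8.27137093e-02],
       [ 0.00000000e+00,  0.00000000e+00,  0.00000000e+00,
         1.00000000e+00]])}
```

View pics/top0.png

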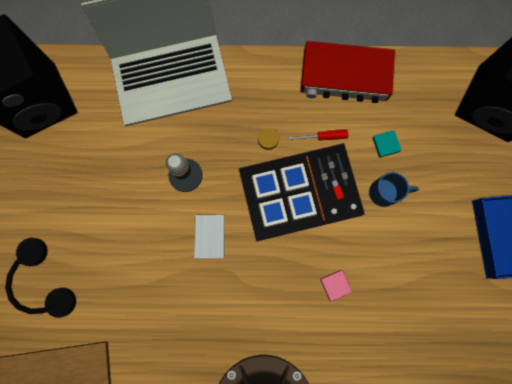

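View pics/side0.png

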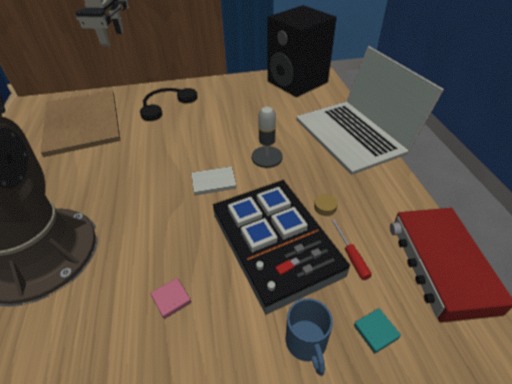

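Run:
```python
from scipy.spatial.transform import Rotation as R
print(R.from_rotvec([-1.33245651, -0.99454965,  0.99644647]).as_matrix().round(3))
```

```text
[[ 0.283 -0.    -0.959]
 [ 0.959 -0.002  0.283]
 [-0.002 -1.    -0.   ]]
```

```bash
python3 - <<'E'
import cv2
im=cv2.imread("pics/top0.png")[135:250,225:375]
cv2.imwrite("pics/crop.png",cv2.resize(im,None,fx=5,fy=5,interpolation=cv2.INTER_CUBIC))
im=cv2.imread("pics/side0.png")[175:315,205:350]
cv2.imwrite("pics/crops.png",cv2.resize(im,None,fx=4,fy=4,interpolation=cv2.INTER_CUBIC))
E
cat > h.py <<'E'
import numpy as np, cv2
from scipy.spatial.transform import Rotation as R
from cell import arm, imaging
def ray(n,uv,z):
    p=imaging.camera_params(n); K=p['camera_matrix']; M=R.from_rotvec(p['orientation']).as_matrix()
    d=M@np.linalg.inv(K)@np.array([uv[0],uv[1],1.]); c=p['position']
    return c+d*(z-c[2])/d[2]
def proj(n,X):
    p=imaging.camera_params(n); K=p['camera_matrix']; M=R.from_rotvec(p['orientation']).as_matrix()
    q=K@(M.T@(np.asarray(X)-p['position'])); return q[:2]/q[2]
E
python3 - <<'E'
from h import *
for n,off in (("top",(235,155,320,235)),("side",(220,180,315,255))):
    im=cv2.imread(f"pics/{n}0.png"); h=cv2.cvtColor(im,cv2.COLOR_BGR2HSV)
    m=cv2.inRange(h,(105,140,90),(125,255,255)); M=np.zeros_like(m); a,b,c,d=off; M[b:d,a:c]=m[b:d,a:c]
    k,l,s,ce=cv2.connectedComponentsWithStats(M)
    for i in range(1,k):
        if s[i,4]>50: print(n,s[i,4],ce[i].round(1),ray(n,ce[i],.056).round(4))
E
```

```text
top 255 [294.3 176.3] [ 0.5625 -0.0734  0.056 ]
top 255 [265.7 183.3] [ 0.544  -0.0018  0.056 ]
top 262 [301.8 204.8] [ 0.4904 -0.0916  0.056 ]
top 266 [273.  211.8] [ 0.4722 -0.0201  0.056 ]
side 193 [273.2 197.9] [5.408e-01 3.000e-04 5.600e-02]
side 209 [244.2 208.5] [ 0.469  -0.0181  0.056 ]
side 239 [288.7 219.6] [ 0.5592 -0.0714  0.056 ]
side 261 [258.3 231.7] [ 0.4872 -0.0903  0.056 ]
```

View pics/crop.png

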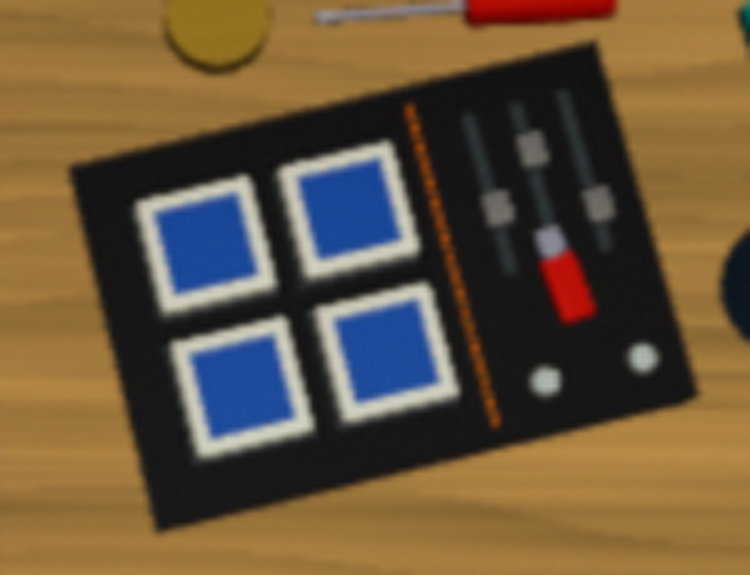

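View pics/crops.png

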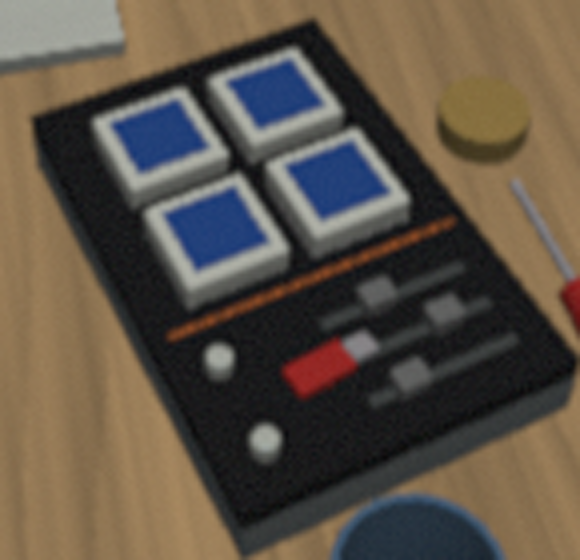

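Emit:
send_rows(steps=[[0,-52.1,0,-43.8,-0.539],[0,-52.1,0,-43.8,-0.539],[0,-52.1,0,-43.8,-0.539],[0,-52.1,0,-43.8,-0.539],[0,-52.1,0,-43.8,-0.539],[0,-52.1,0,-43.8,-0.539],[0,-52.1,0,-43.8,-0.539],[0,-52.1,0,-43.8,-0.539],[0,-52.1,0,-43.8,-0.539],[0,-52.1,0,-43.8,-0.539],[0,-52.1,0,-43.8,-0.539],[0,-52.1,10,-43.8,-0.539],[0,-52.1,10,-43.8,-0.539],[0,-52.1,10,-43.8,-0.539],[0,-52.1,13.6,-43.8,-0.539],[0,-52.1,13.6,-43.8,-0.539],[0,-52.1,13.6,-43.8,-0.539]], squeeze=10)

```text
clock: 2.28
position: [0.4505, -0.0241, 0.0924]
ee_rot: [-1.08, -1.394, 1.392]
force: [-0.0, -0.5, 0.5]
width: 0.003
```

Run:
```python
from h import *
s=arm.observe(); print(s['clock'],s['position'],s['joints'].round(3),s['width'],s['force']); print(R.from_rotvec(s['ee_rot']).as_matrix().round(3))
cv2.imwrite("pics/w1.png",imaging.get_image("wrist"));cv2.imwrite("pics/s1.png",cv2.resize(imaging.get_image("side")[130:330,170:370],None,fx=3,fy=3,interpolation=2))
```

```text
2.275 [ 0.45048192 -0.02406755  0.09238916] [-0.334  0.341  0.338  2.162 -0.182  0.663  1.953] 0.0033557509884448323 [-0.00546117 -0.49351797  0.45390348]
[[-0.25   0.002 -0.968]
 [ 0.968  0.    -0.25 ]
 [-0.    -1.    -0.002]]
```

View pics/w1.png

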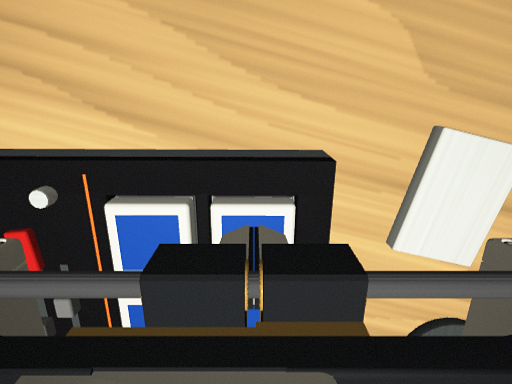

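View pics/s1.png

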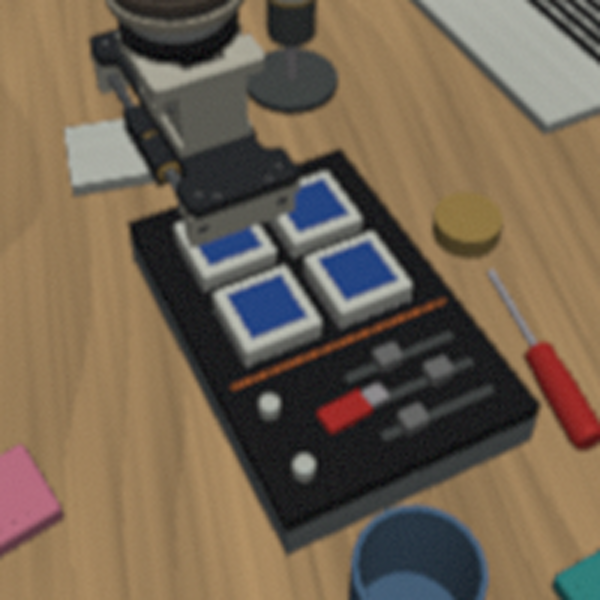

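Run:
```python
from h import *
s=arm.observe(); M=R.from_rotvec(s['ee_rot']).as_matrix();im=imaging.get_image("side")
o=np.array([170,130])
im=cv2.resize(im[130:330,170:370],None,fx=4,fy=4,interpolation=2)[100:600,0:700]
def P(t):
    q=(proj("side",s['position']+M@np.array(t))-o)*4-[0,100]; return tuple(int(v) for v in q)
for t in [(0,0,0),(.019,0,.0095),(.019,0,-.0095),(-.019,0,.0095),(-.019,0,-.0095),(0,-.066,0)]:
    cv2.circle(im,P(t),4,(0,255,0),-1)
cv2.imwrite("pics/s2.png",im)
```

```text
(no output)
```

View pics/s2.png

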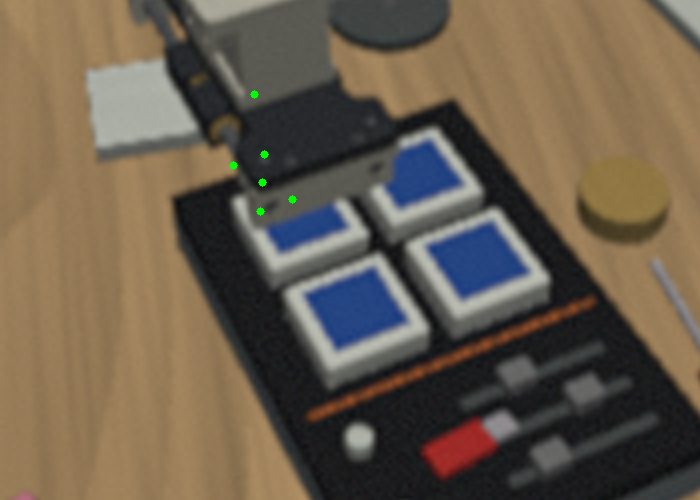

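Run:
```python
from h import *
p=imaging.camera_params("wrist"); T=np.linalg.inv(p['mount']);K=p['camera_matrix']
im=cv2.imread("pics/w1.png")
im=cv2.resize(im[180:384,120:400],None,fx=2.8,fy=2.8,interpolation=2)
for t in [(0,0,0),(.019,0,.0095),(.019,0,-.0095),(-.019,0,.0095),(-.019,0,-.0095),(0,-.066,0),(0,-.04,0.0),(0,-.02,0)]:
    q=K@(T@np.array([*t,1]))[:3]; q=q[:2]/q[2]; print(t,q)
    cv2.circle(im,tuple(int(v) for v in (q-[120,180])*2.8),3,(0,255,0),-1)
cv2.imwrite("pics/w2.png",im)
im=imaging.get_image("top")
cv2.imwrite("pics/t2.png",cv2.resize(im[135:250,200:350],None,fx=5,fy=5,interpolation=2))
```

```text
(0, 0, 0) [254.05373717 242.41023362]
(0.019, 0, 0.0095) [287.02133976 227.54541655]
(0.019, 0, -0.0095) [285.98138789 256.73339641]
(-0.019, 0, 0.0095) [221.07071973 227.61361947]
(-0.019, 0, -0.0095) [222.15091242 256.79495123]
(0, -0.066, 0) [254.36138289 325.15107814]
(0, -0.04, 0.0) [254.20663417 283.53164848]
(0, -0.02, 0) [254.12088944 260.47073362]
```

View pics/w2.png

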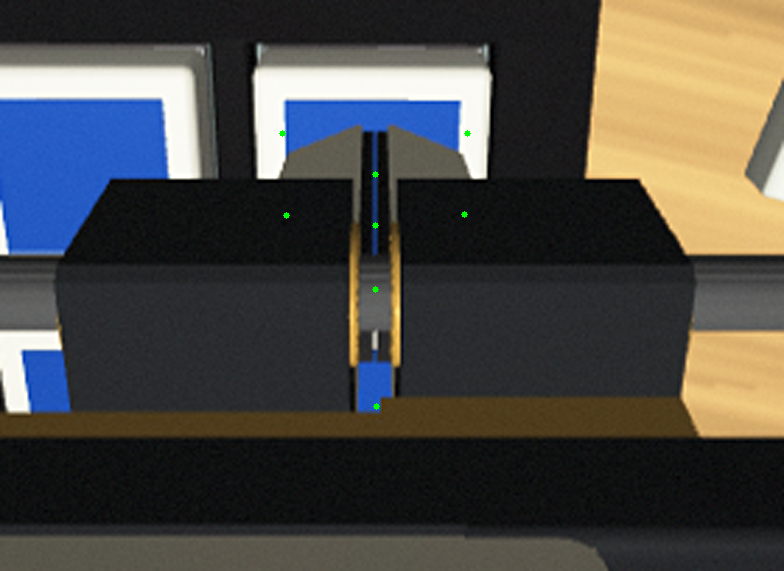

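View pics/t2.png

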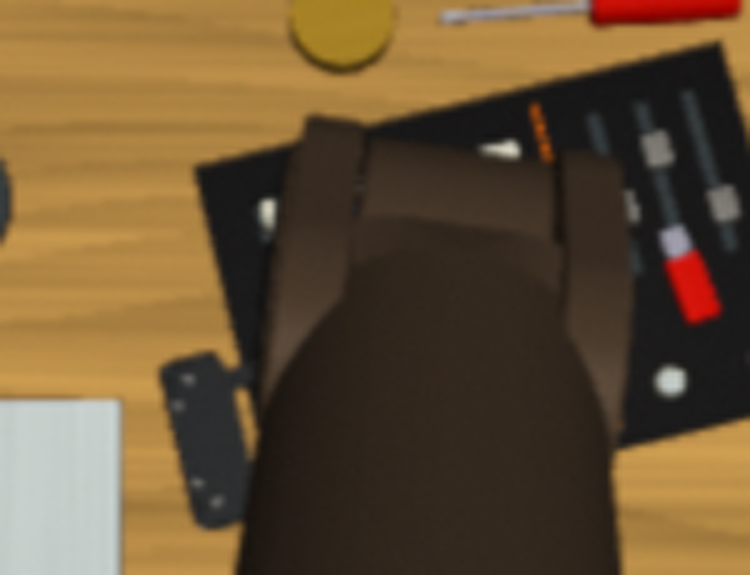

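Emit:
send_rows(steps=[[0,0,2.5,0,0],[0,0,3.2,0,0],[0,0,3.2,0,0],[0,0,3.2,0,0]])

```text
clock: 2.98
position: [0.4499, -0.0242, 0.0593]
ee_rot: [-1.08, -1.393, 1.392]
force: [-0.1, 0.1, 0.2]
width: 0.001
```

Emit:
send_rows(steps=[[0,0,0.1,0,0],[0,0,0.1,0,0],[0,0,0.1,0,0]])

```text
clock: 3.35
position: [0.4496, -0.0241, 0.0579]
ee_rot: [-1.079, -1.393, 1.392]
force: [0.0, -0.4, 0.3]
width: 0.005
```

Emit:
send_rows(steps=[[0,0,0.1,0,0],[0,0,0.1,0,0],[0,0,0.1,0,0]])

```text
clock: 3.72
position: [0.4496, -0.0242, 0.0568]
ee_rot: [-1.079, -1.393, 1.392]
force: [-0.5, 0.2, 4.4]
width: 0.008
```

Emit:
send_rows(steps=[[0,0,0.1,0,0],[0,0,0.1,0,0],[0,0,0.1,0,0]])

```text
clock: 4.1
position: [0.4496, -0.0242, 0.0558]
ee_rot: [-1.079, -1.393, 1.392]
force: [-1.2, -0.4, 5.0]
width: 0.005
```

Emit:
send_rows(steps=[[0,0,-0.9,0,0],[0,0,-0.9,0,0],[0,-4,-0.9,0,0],[0,-7.4,-0.9,0,0],[0,-7.4,-0.4,0,0],[0,-7.4,-0.4,0,0],[0,-7.4,-0.4,0,0]])

```text
clock: 4.97
position: [0.4676, -0.0947, 0.0596]
ee_rot: [-1.077, -1.393, 1.393]
force: [1.0, -0.3, 0.5]
width: 0.001
```

Emit:
send_rows(steps=[[0,0,0.1,0,0],[0,0,0.1,0,0],[0,0,0.1,0,0]])

```text
clock: 5.35
position: [0.468, -0.0956, 0.0588]
ee_rot: [-1.079, -1.393, 1.393]
force: [-1.0, 0.5, -0.1]
width: 0.004
```

Emit:
send_rows(steps=[[0,0,0.1,0,0],[0,0,0.1,0,0],[0,0,0.1,0,0]])

```text
clock: 5.72
position: [0.4679, -0.0959, 0.0577]
ee_rot: [-1.079, -1.392, 1.392]
force: [-0.1, -0.4, -0.4]
width: 0.003
```

Emit:
send_rows(steps=[[0,0,0.1,0,0],[0,0,0.1,0,0],[0,0,0.1,0,0]])

```text
clock: 6.1
position: [0.468, -0.0959, 0.0568]
ee_rot: [-1.079, -1.393, 1.392]
force: [-0.7, -0.1, 4.3]
width: 0.006
```

Emit:
send_rows(steps=[[0,0,0.1,0,0],[0,0,0.1,0,0],[0,0,0.1,0,0]])

```text
clock: 6.48
position: [0.4681, -0.0959, 0.0558]
ee_rot: [-1.079, -1.393, 1.392]
force: [-1.5, 0.1, 5.8]
width: 0.004
```

Run:
```python
from h import *
s=arm.observe(); M=R.from_rotvec(s['ee_rot']).as_matrix(); print(s['position'],s['force'])
cx=np.array([.9686,.2487,0])
for n,p in (('p3',(.5424,-.0008)),('p4',(.561,-.0724))):
    t=np.array([*p,s['position'][2]])+.022*cx
    print(n,t,M.T@(t-s['position'])*100)
```

```text
[ 0.46805579 -0.09587132  0.05577883] [-1.48803335  0.12754684  5.81744053]
p3 [0.5637092  0.0046714  0.05577883] [ 7.35066517e+00  1.67831269e-03 -1.17708048e+01]
p4 [ 0.5823092  -0.0669286   0.05577883] [-4.69672058e-02  2.00012891e-03 -1.17861365e+01]
```

Pad2 sinks on a spring as well. Now pad4's far edge.

Emit:
send_rows(steps=[[0,0,-1.0,0,0],[0,0,-1.0,0,0],[0,0,-1.0,-5,0],[0,0,-1.0,-11.8,0],[0,0,-1.0,-11.8,0],[0,0,-0.4,-11.8,0],[0,0,-0.4,-11.8,0],[0,0,-0.4,-11.8,0]])

```text
clock: 7.48
position: [0.5811, -0.0669, 0.0597]
ee_rot: [-1.079, -1.391, 1.392]
force: [0.6, 0.2, -0.9]
width: 0.011
```

Emit:
send_rows(steps=[[0,0,0.1,0,0],[0,0,0.1,0,0],[0,0,0.1,0,0]])

```text
clock: 7.85
position: [0.5822, -0.0664, 0.0588]
ee_rot: [-1.079, -1.393, 1.392]
force: [-0.9, 1.0, 0.1]
width: 0.009
```

Emit:
send_rows(steps=[[0,0,0.1,0,0],[0,0,0.1,0,0],[0,0,0.1,0,0]])

```text
clock: 8.22
position: [0.5825, -0.0664, 0.0578]
ee_rot: [-1.079, -1.393, 1.392]
force: [0.2, -0.0, 1.3]
width: 0.008
```

Emit:
send_rows(steps=[[0,0,0.1,0,0],[0,0,0.1,0,0],[0,0,0.1,0,0]])

```text
clock: 8.6
position: [0.583, -0.0663, 0.0571]
ee_rot: [-1.08, -1.394, 1.392]
force: [3.3, 0.7, 3.5]
width: 0.006
```

Emit:
send_rows(steps=[[0,0,0.1,0,0],[0,0,0.1,0,0],[0,0,0.1,0,0]])

```text
clock: 8.98
position: [0.5833, -0.0662, 0.0562]
ee_rot: [-1.081, -1.394, 1.392]
force: [3.7, 1.5, 5.1]
width: 0.003
```

Emit:
send_rows(steps=[[0,0,0.1,0,0],[0,0,0.1,0,0],[0,0,0.1,0,0]])

```text
clock: 9.35
position: [0.5839, -0.0661, 0.0555]
ee_rot: [-1.082, -1.395, 1.391]
force: [6.5, 3.2, 6.8]
width: 0.003
```

Run:
```python
from h import *
s=arm.observe();print(s['position'],s['force'])
cv2.imwrite("pics/s3.png",cv2.resize(imaging.get_image("side")[160:280,200:340],None,fx=5,fy=5,interpolation=2))
```

```text
[ 0.583922   -0.06612713  0.05548583] [6.48584983 3.21885573 6.77174262]
```

View pics/s3.png

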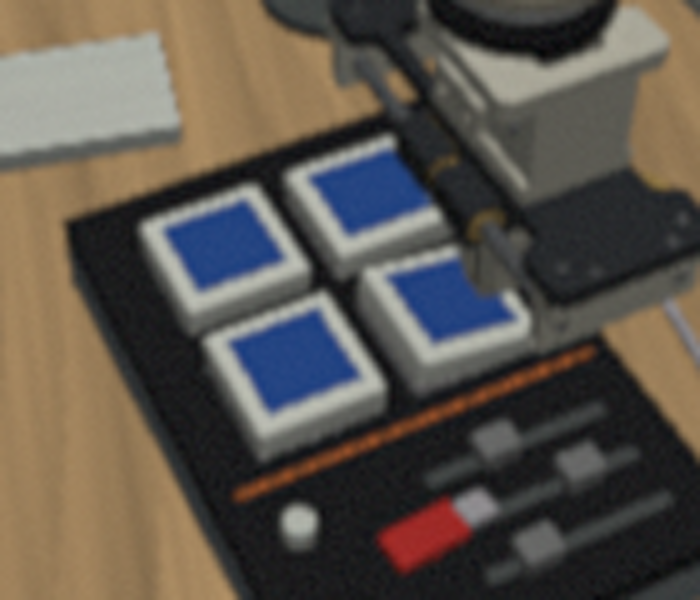

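Run:
```python
import cv2,numpy as np
a=cv2.imread("pics/side0.png")[160:280,200:340]; b=cv2.resize(cv2.imread("pics/s3.png"),(140,120),interpolation=cv2.INTER_AREA)
x=np.hstack([cv2.resize(i[55:85,65:110],None,fx=8,fy=8,interpolation=2) for i in (a,b)])
cv2.imwrite("pics/cmp.png",x)
```

```text
(no output)
```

View pics/cmp.png

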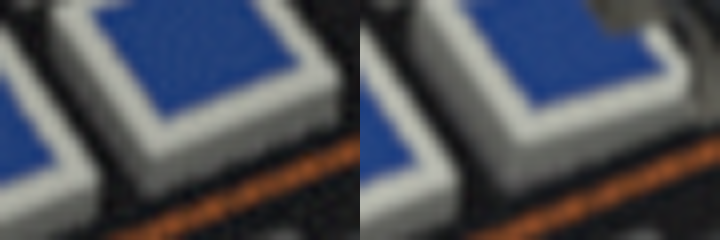

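Emit:
send_rows(steps=[[0,0,-0.5,0,0],[0,0,-1.2,0,0],[0,0,-1.2,2.2,0],[0,0,-1.2,2.2,0],[0,0,-1.2,2.2,0]])

```text
clock: 10.02
position: [0.5612, -0.0718, 0.0668]
ee_rot: [-1.079, -1.392, 1.392]
force: [0.2, 0.4, 0.3]
width: 0.006
```

Run:
```python
from h import *
s=arm.observe(); M=R.from_rotvec(s['ee_rot']).as_matrix(); print(s['position'],s['force'])
print(M.T@(np.array([.561,-.0724,.0575])-s['position'])*100)
cv2.imwrite("pics/s4.png",cv2.resize(imaging.get_image("side")[160:280,200:340],None,fx=5,fy=5,interpolation=2))
```

```text
[ 0.56116748 -0.07175363  0.06681659] [0.16510741 0.37498622 0.27811859]
[-0.05854602  0.93164999  0.03236388]
```

View pics/s4.png

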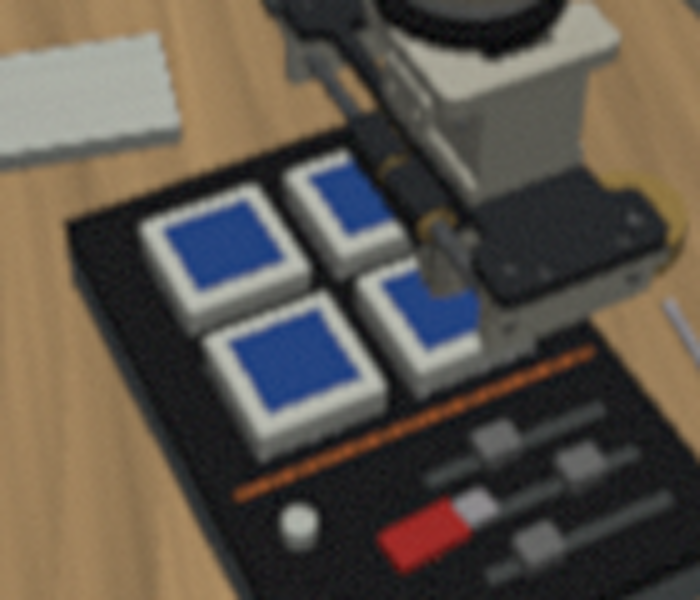

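Emit:
send_rows(steps=[[0,-0.05,0.7,0,0],[0,-0.05,0.9,0,0],[0,-0.05,0.9,0,0],[0,-0.05,1.0,0,0],[0,-0.05,1.1,0,0],[0,-0.05,1.1,0,0]])

```text
clock: 10.82
position: [0.5618, -0.0724, 0.0564]
ee_rot: [-1.08, -1.393, 1.392]
force: [-1.8, -0.1, 11.1]
width: 0.005
```

Emit:
send_rows(steps=[[0,0,0.1,0,0],[0,0,0.1,0,0],[0,0,0.1,0,0]])

```text
clock: 11.2
position: [0.5617, -0.0724, 0.0554]
ee_rot: [-1.08, -1.393, 1.392]
force: [-2.7, 0.6, 11.0]
width: 0.005
```

Emit:
send_rows(steps=[[0,0,0.1,0,0],[0,0,0.1,0,0],[0,0,0.1,0,0]])

```text
clock: 11.58
position: [0.5618, -0.0724, 0.0544]
ee_rot: [-1.08, -1.393, 1.392]
force: [-0.4, 1.1, 11.7]
width: 0.009
```

Emit:
send_rows(steps=[[0,0,0.1,0,0],[0,0,0.1,0,0],[0,0,0.1,0,0]])

```text
clock: 11.95
position: [0.5616, -0.0722, 0.0533]
ee_rot: [-1.08, -1.393, 1.392]
force: [-3.1, 0.9, 12.1]
width: 0.007
```

Emit:
send_rows(steps=[[0,0,0.1,0,0],[0,0,0.1,0,0],[0,0,0.1,0,0]])

```text
clock: 12.32
position: [0.5615, -0.0722, 0.053]
ee_rot: [-1.079, -1.394, 1.392]
force: [-5.7, 1.4, 21.7]
width: 0.003
```

Emit:
send_rows(steps=[[0,0,0.05,0,0],[0,0,0.05,0,0],[0,0,0.05,0,0]])

```text
clock: 12.7
position: [0.5615, -0.0722, 0.053]
ee_rot: [-1.08, -1.394, 1.391]
force: [-7.0, 2.2, 27.3]
width: 0.001
```

Emit:
send_rows(steps=[[0,0,-1.0,0,0],[0,0,-2.0,2.2,0],[0,0,-2.0,2.2,0],[0,0,-2.0,2.2,0]])

```text
clock: 13.2
position: [0.5404, -0.0775, 0.071]
ee_rot: [-1.079, -1.393, 1.392]
force: [0.7, 0.5, -1.3]
width: 0.008
```

Emit:
send_rows(steps=[[0,0,-4,0,0],[0,0,-10,0,0],[0,0,-15,0,0],[0,0,-15,0,0],[0,0,-15,12,0],[0,0,-15,16,0],[0,0,-15,16,0],[0,0,-15,16,0],[0,0,-15,16,0]])

```text
clock: 14.32
position: [0.3857, -0.1174, 0.2209]
ee_rot: [-1.079, -1.393, 1.393]
force: [-0.2, 0.8, 0.1]
width: 0.007
```

Run:
```python
from h import *
s=arm.observe();print(s['position'],s['force'])
a=imaging.get_image("side")[160:280,200:340]
b=cv2.imread("pics/side0.png")[160:280,200:340]
cv2.imwrite("pics/s5.png",np.vstack([np.hstack([cv2.resize(i[30:90],None,fx=2.8,fy=2.8,interpolation=2) for i in (b,a)])]))
cv2.imwrite("pics/t5.png",imaging.get_image("top"))
```

```text
[ 0.3857457  -0.11736456  0.22094643] [-0.18917495  0.80740607  0.12138048]
```

View pics/s5.png

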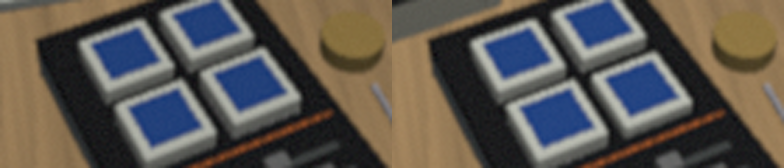

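View pics/t5.png

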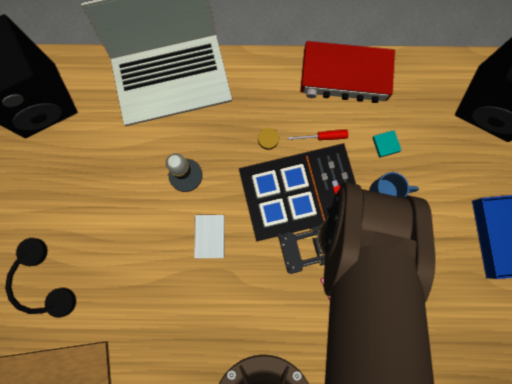

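Run:
```python
from h import *
for im in (cv2.imread("pics/side0.png"),imaging.get_image("side")):
    m=cv2.inRange(cv2.cvtColor(im,cv2.COLOR_BGR2HSV),(105,140,90),(125,255,255)); M=np.zeros_like(m); M[180:255,220:315]=m[180:255,220:315]
    k,l,s,ce=cv2.connectedComponentsWithStats(M)
    print([(s[i,4],ce[i].round(2)) for i in range(1,k) if s[i,4]>50])
print(proj("side",[.561,-.0724,.058]),proj("side",[.561,-.0724,.053]))
```

```text
[(np.int32(193), array([273.17, 197.92])), (np.int32(209), array([244.22, 208.52])), (np.int32(239), array([288.68, 219.59])), (np.int32(261), array([258.31, 231.68]))]
[(np.int32(193), array([273.17, 197.92])), (np.int32(210), array([244.13, 208.54])), (np.int32(235), array([288.48, 221.03])), (np.int32(260), array([258.16, 231.62]))]
[289.62913354 219.20240307] [289.53104298 220.67987592]
```

The image of pad4 has moved down 1.44 px, and a 5 mm drop should show as about 1.48 px. The other three pads haven't moved.

```bash
python3 -c "
from cell import arm
print(arm.sign_off())"
```

```text
the job is handed in; nothing more can be done
None
```

Pad4 was the loose pad. I pressed it fully down on to its seat and handed the job in at about 14.5 s of the 58 s allowed. The hand-in reports no verdict, so the checks below are my own.

- **Finding it:** Pads 1 and 2 sank level on their springs when pressed lightly near the edge (about 4.3 N at first, 5 to 6 N a millimetre further). Pad4 tilted instead: the force built up gently with a sideways push, and the side camera showed the pad tilted. I estimate the tilt at 0.08 rad or more. I did not press pad3, since pad4 had already rocked.
- **Seating it:** I pressed the middle of pad4. It went down about 5 mm at 11 to 12 N, less than the stated 16 to 20 N, then stopped hard. I pressed on to 27 N with no further movement and let go.
- **Last checks:** After release, pad4's image in the side camera sat 1.44 px lower, and a 5 mm drop predicts 1.48 px. The other three pads shifted by less than 0.2 px and looked level. The tin, screwdriver, drive, microphone and mug looked unmoved from above. The arm mostly hid the USB stick, but it never came near it. The arm ended clear of everything, with about 0.1 N vertical and 0.8 N sideways on the force reading, which is noise level.

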